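# Clamp a pillar in the bench height gauge up to the ratchet's slip

### The job

Stand the adjustable pillar upright in the ring on the height gauge's carriage and push the carriage fully home under the spindle. Then turn the small ratchet knob at the very top clockwise until the spindle is down on the pillar and the ratchet slips, stop there before it binds so that the pillar is not squeezed too hard, and let go, leaving it clamped. Leave the glassware and the other things alone.

Things in the scene. Friction and masses are not known exactly. Their poses are not given: they have to be found in the camera images.
- pillar_mid (a point): middle of the loose pillar's round shaft, an upright plain aluminium cylinder, 28 mm in diameter and 40 mm high (110 g); this point is on its axis, 20 mm above its foot; z up. Grip it by the upper half, about 28 mm above the foot, so that the fingertips clear the ring of the nest.
- pillar: the same pillar; origin at the centre of its foot, z up. On its body sits a steel head disc, 22 mm in diameter, on a screw. How far it was screwed out differs each time and is not reported: the head's flat top is 50 to 62 mm above the foot. The head holds its height under load.
- nest (a point): centre of the nest on the gauge's carriage, at the level of the floor on which the pillar's foot will stand (30 mm above the bench); x points along the travel towards the spindle. The nest is a round ring, 34 mm in inner and 41 mm in outer diameter, 3 mm high. It moves with the carriage.
- carriage (a joint): travel of the carriage along the gauge's base, m: 0 fully out, 0.13 fully home against its stop, where the nest is straight below the spindle. It slides with about 2.5 N of friction and stays where it is left.
- push_tab (a point): point on the outer face (looking away from the spindle) of the upright steel tab at the carriage's outer end, 59 mm above the bench; x points in the pushing direction, towards the spindle. The tab is 10 mm thick, 46 mm wide and stands from 30 to 74 mm above the bench; its outer face is 80 mm from the nest's centre. The space before that face is free.
- spindle: non-rotating steel spindle, its foot 18 mm in diameter; origin at the centre of its lower face, 96.5 mm above the bench at the start (fully up); z up, x along the carriage's travel. The thimble, turned clockwise seen from above, drives it down 6 mm per radian, 21 mm at most. It stays where it is left.
- ratchet_grip (a point): point to grip on the vertical axis of the ratchet knob, the slim dark knurled knob at the very top of the gauge, 22 mm in diameter, from 188 to 222 mm above the bench; this point is 208 mm above the bench. Clockwise from above lowers the spindle: 0.7 to 2.8 rad until it meets the pillar. Takes about 0.14 N m while the spindle runs free. It can be regripped and stays as it is left.
- ratchet_top (a point): centre of the knob's flat top, 222 mm above the bench. Once the spindle meets the pillar the torque rises within about 0.1 rad to 0.24 N m; there the ratchet slips: the knob turns on at that torque, the spindle stays still and presses with 16 to 20 N. The slip lasts only 0.7 rad in all; then the ratchet binds, the knob drives the spindle directly and overloads the pillar (limit 30 N).
- thimble_mid (a point): middle of the bright steel thimble below the knob, 30 mm in diameter, from 152 to 178 mm above the bench. Do not turn it or touch it: it drives the spindle directly, without any slip.
- vial: bystander: brown vial with a black cap, 33 mm in diameter, 58 mm high; origin under its centre
- cork: bystander: cork bung, 26 mm in diameter and high; origin under its centre
- beaker: bystander: glass beaker, 52 mm in diameter, 60 mm high; origin under its centre

How it is judged:
On the way, in this order (a step that is already met when the one before it is completed fails the run):
1. the pillar stands upright in the nest on the carriage, released (horizontal distance between pillar and nest below 0.005 m and z of pillar in the frame of nest between -0.002 and 0.002 m and angle between pillar's own z axis and vertical below 0.08 rad and contact force between the fingers and pillar below 0.1 N), for 0.2 s.
2. the carriage is fully home, the pillar still in its nest (value of joint carriage above 0.126 m and horizontal distance between pillar and nest below 0.005 m and z of pillar in the frame of nest between -0.002 and 0.002 m and angle between pillar's own z axis and vertical below 0.08 rad), for 0.2 s.
3. the spindle presses on the pillar with the ratchet's slipping force (contact force between spindle and pillar between 12 and 30 N and value of joint carriage above 0.126 m), for 0.2 s.
At the end, for the whole second after the job is handed in: The pillar stands upright (within 0.08 rad) in the nest (axis within 5 mm, foot on its floor within 2 mm), the carriage is home (travel over 126 mm, pillar within 6 mm of the spindle's axis) and the spindle presses on the pillar with 12 to 30 N, all at rest (all of step 3 and horizontal distance between pillar and nest below 0.005 m and z of pillar in the frame of nest between -0.002 and 0.002 m and angle between pillar's own z axis and vertical below 0.08 rad and horizontal distance between pillar and spindle below 0.006 m and linear speed of pillar below 0.01 m/s); the robot touches nothing.
It fails at once if the spindle presses on the pillar with more than 30 N (ratchet bound, or thimble turned directly) (contact force between spindle and pillar above 30 N).
It fails at once if the pillar is knocked over (angle between pillar's own z axis and vertical above 0.8 rad).
It fails at once if a bystander is moved by more than 30 mm (distance of any of vial, cork, beaker from where it was at the start of the episode above 0.03 m).
It also fails if it takes over 72 s, if anything falls off the work surface, if the arm or the gripper's body presses on something with over 40 N, if the wrist force passes 120 N, or if a joint passes its speed limit or range.

### The arm

A 6-joint arm with a two-finger parallel gripper is mounted at the origin on the work surface; the furniture and walls round the work are solid. World frame = base frame: x ahead of the robot, y to its left, z up, the work surface at z = 0. Lengths are in m, angles in rad, forces in N, time in s.
With the tool pointing down it reaches from about 0.35 to 0.8 m from the base axis. Payload 7.3 kg.
Tool frame: the origin (TCP) lies midway between the tips of the shut fingers; the grasp point (between the pads) lies 19 mm behind it; y points along the fingers, z is the direction in which the jaws open and shut, and the axes are right-handed (so a half turn about y gives the same grasp; the last joint's range is limited). The gripper opens to 85 mm and grips with 20 to 120 N. Pads are 22 mm wide; open, the fingers measure 114 mm over their backs; the gripper's body (76 mm by 85 mm) begins 54 mm behind the grasp point. The pads swing forward as they close: fully open they stand 13 mm farther back than shut.
Start: joints at [1.151, 0.342, 1.524, -0, 1.275, -0.146], TCP at [0.142, 0.505, 0.231] pointing down, gripper open.
Joint ranges: [-2.53, 2.53], [-0.77, 2.02], [0.04, 2.7], [-1, 4.14], [0.28, 2.66], [-3.11, 3.11]. Speed limits (rad/s): [2.57, 2.57, 3.14, 3.14, 3.14, 3.14].

### API

Orientations are given as a rotation vector (axis times angle).
In Python, from bench import arm, snapshot, camera_params, job, finder gives the robot as it stands.
- The arm moves only by the tool arm_command, never from a script. Its argument "rows" is one flat list of numbers, 7 for each row, row after row: the shift along the tool's x, y, z scaled (see below), then the turn, a rotation vector about the tool's x, y, z scaled (see below), then the opening, from -1 (shut) to 1 (fully open), so that 0 is half open. In form: [dx, dy, dz, rx, ry, rz, grip, dx, dy, dz, rx, ry, rz, grip, ...]. A call has 1 to 8 rows; each row is the pose to reach, as a shift and turn from the pose measured when the call began, along the tool's axes at that moment; what a row does not reach only later rows make up. The controller multiplies each number of a shift by 0.2 m and each number of a turn by pi/2 rad. A row lasts 1/10 s, in which the tool goes at most 50 mm and 8.59 degrees, less where a joint would pass 70% of its speed; a pose out of reach is approached as far as the arm can. A call with a number of a shift or a turn outside -1 to 1 is refused whole. A call with a gripper value outside its range is refused whole. The fingers move at their own pace and stop on an object; "grip_force" is the grip in N (left out, the last holds). Time passes only in rows, so rows that repeat a pose let the fingers close. It gives the time, the measured TCP pose, the force and the opening at its end, in the units of the state.
- arm.get_state(): the state, without advancing time (a new reading comes with each control period).
- snapshot(name): name is "side" or "top" or "wrist"; returns the picture (420x560x3 uint8, blue, green, red); there is no depth.
- camera_params(name): a dict with "fx", "fy", "cx", "cy" (pixels), "rvec" (rotation vector, rad) and "tvec" (3), from world to camera coordinates, as OpenCV has them. Camera axes: x right, y down, z forward; pixel columns grow to the right and rows downward; lengths in m; the calibration is good to about 2 mm. A picture is of the moment at which its call begins: read the wrist's pose just before it. camera_params takes no time and is no camera call; for the wrist camera it gives the pose at the moment of the call.
- job.finish_job(): hands the job in, once; it reports no verdict.
Trained networks look in the newest picture that a camera, given by its name, has taken for a name from the list of things; names that differ only in an ending like _2 or _b are one class to them, and where a whole thing is asked for, a point or a joint stands for the part that bears it (a point fixed in the world has none). Each returns a list of dicts, best first, with "p" (0 to 1); they miss things now and then, are a little off and sometimes report something else, mostly with a low value. They report only what shows in the picture. A call takes as long as a camera call.
- finder.boxes_of(camera, query): "position" ([x, y, z] in m, in world coordinates, good to about 4 mm: the middle of the surface that is visible of it).
- finder.spot_point(camera, query): "position" ([x, y, z] in m, in world coordinates, good to about 4 mm: a listed point, or the origin of a listed thing).
The state is a dict: "time": time; "joints": joint angles; "qvel": joint speeds; "effort": joint torques, N m; "tcp_pos": TCP position; "tool_rot": TCP orientation; "contact_force": force on the tool from outside, world axes, zero at the start; "ft_torque": the same for the moment, N m; "grip_width": opening from 0.0 (shut) to 1.0 (fully open).
Only numpy, scipy, OpenCV 4.12 (cv2) and the standard library are available. Lean on these libraries where they do the work, as an engineer would, in place of code of your own. Each camera call takes 0.05 s, during which the arm holds its last target. There are 200 camera calls.

## Working session

There is one attempt and no reset: what is moved stays moved. The work goes in short steps, Python scripts to look and compute and a tool call to move; the robot and the scene stay as the last step left them, time stands still between calls to the robot, and variables do not carry over. Pictures are saved under pics/ and viewed, about 8 in all and at most 12, crops included, and the job is handed in when it is done.

Besides the shell and the picture viewer there is one more tool, called after "Request:" as name(argument=value, ...), one argument or row to a line, values as JSON. arm_command: Moves the arm, as the interface text tells. Its arguments: {"type":"object","properties":{"rows":{"type":"array","items":{"type":"number"}},"grip_force":{"type":"number"}},"required":["rows"]}

```bash
mkdir -p pics; cat > h.py <<'E'
import numpy as np, cv2
from scipy.spatial.transform import Rotation as R
from bench import arm, snapshot, camera_params, job, finder
def shift(target, rot=None):
    s=arm.get_state(); T=R.from_rotvec(s['tool_rot'])
    d=T.inv().apply(np.array(target)-s['tcp_pos'])/0.2
    r=(T.inv()*rot).as_rotvec()/(np.pi/2) if rot is not None else np.zeros(3)
    return np.round(d,4),np.round(r,4)
def st():
    s=arm.get_state(); T=R.from_rotvec(s['tool_rot']).as_matrix()
    print('t',round(s['time'],2),'tcp',np.round(s['tcp_pos'],4),'F',np.round(s['contact_force'],2),'M',np.round(s['ft_torque'],3),'g',s['grip_width'],'q',np.round(s['joints'],3)); print(np.round(T,3))
E
python3 - <<'E'
from h import *
st()
a=snapshot('side'); b=snapshot('top')
cv2.imwrite('pics/a.png',a); cv2.imwrite('pics/b.png',b)
for c in ('side','top'):
  for q in ('pillar_mid','nest','push_tab','spindle','ratchet_grip','ratchet_top','vial','cork','beaker'):
    print(c,q,[(np.round(d['position'],4).tolist(),round(d['p'],2)) for d in finder.spot_point(c,q)[:2]])
E
```

```text
t 0.0 tcp [0.1418 0.5051 0.2306] F [ 0.28 -0.34  0.16] M [ 0.024 -0.014  0.043] g 1.0002791549107408 q [ 1.151  0.343  1.525  0.     1.275 -0.146]
[[ 0.963 -0.001  0.27 ]
 [-0.27  -0.001  0.963]
 [-0.    -1.    -0.002]]
side pillar_mid [([0.4967, 0.1133, 0.0602], 0.66), ([0.3948, 0.3077, 0.0225], 0.59)]
side nest [([0.4952, 0.0356, 0.0303], 0.89)]
side push_tab [([0.4955, 0.1105, 0.0615], 0.7), ([0.4951, 0.0339, 0.0285], 0.48)]
side spindle []
side ratchet_grip [([0.4916, -0.0949, 0.2081], 0.67)]
side ratchet_top [([0.4875, -0.0982, 0.2194], 0.55)]
side vial []
side cork [([0.4844, 0.4332, -0.0036], 0.54)]
side beaker [([0.4134, -0.2772, 0.0012], 0.57)]
top pillar_mid [([0.392, 0.3023, 0.0198], 0.47)]
top nest [([0.4935, 0.0271, 0.0278], 0.69), ([0.4878, -0.0921, 0.1659], 0.23)]
top push_tab [([0.4966, 0.1138, 0.057], 0.93)]
top spindle [([0.4038, -0.277, 0.0054], 0.41)]
top ratchet_grip [([0.4882, -0.0932, 0.21], 0.47)]
top ratchet_top [([0.4877, -0.0925, 0.2188], 0.56)]
top vial [([0.577, 0.2846, -0.0015], 0.59), ([0.497, 0.1147, 0.0593], 0.42)]
top cork [([0.4821, 0.4267, 0.0039], 0.51)]
top beaker [([0.4045, -0.2778, 0.0041], 0.73)]
```

View pics/a.png

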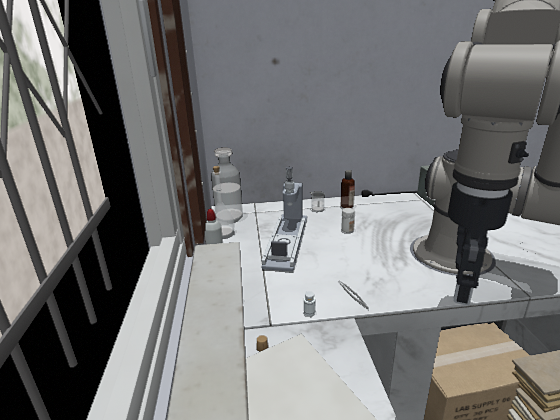

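View pics/b.png

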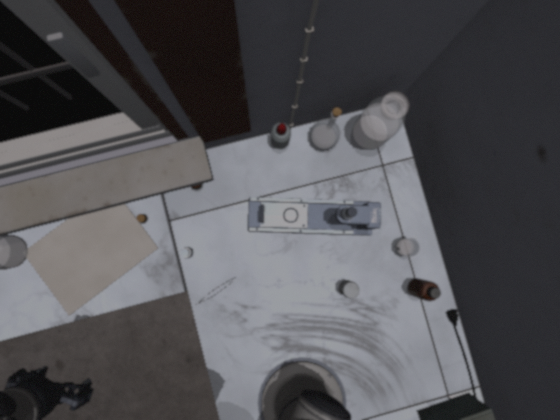

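The side picture shows the gauge at about (290,210) with its nest left of centre. There are small white or metal cylinders at (310,303) and (348,220), the cork at (262,343) and the beaker at (317,202). I'll go above the finder's pillar candidate and check it from close by.

```bash
python3 - <<'E'
from h import *
rot=R.from_matrix(np.array([[0,-1,0],[0,0,-1],[1,0,0]]).T)
print(shift([0.393,0.305,0.22],rot))
for c,pts in (('side',[[.393,.305,.02],[.577,.285,0]]),('top',[[.393,.305,.02],[.577,.285,0]])):
  p=camera_params(c);K=np.array([[p['fx'],0,p['cx']],[0,p['fy'],p['cy']],[0,0,1]])
  print(c,cv2.projectPoints(np.array(pts),np.array(p['rvec']),np.array(p['tvec']),K,None)[0].round().tolist())
E
python3 - <<'E'
import cv2,numpy as np
a=cv2.imread('pics/a.png')
c=cv2.resize(a[150:360,240:380],None,fx=4,fy=2.8) if 0 else cv2.resize(a[150:350,200:400],(600,600),interpolation=cv2.INTER_CUBIC)
cv2.imwrite('pics/c.png',c)
E
```

```text
(array([ 1.4796,  0.0566, -0.6256]), array([-1.000e-04,  8.257e-01, -0.000e+00]))
side [[[309.0, 305.0]], [[235.0, 301.0]]]
top [[[187.0, 252.0]], [[197.0, 184.0]]]
```

View pics/c.png

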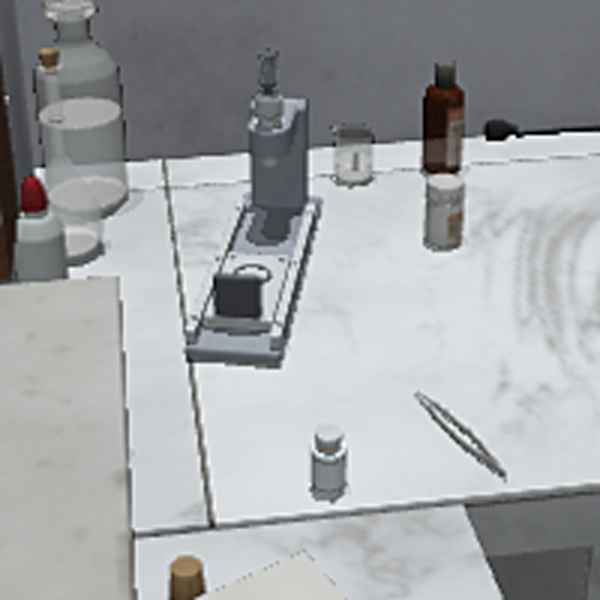

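The crop confirms the pillar: a cylinder with a head at crop (328,465), which is where the finder puts it. The gauge column is behind the knob on the −y side.

Request:
arm_command(
  rows=[0.2,0,-0.1,0,0.1,0,1,0.5,0.02,-0.22,0,0.3,0,1,0.75,0.03,-0.32,0,0.4,0,1,1,0.04,-0.42,0,0.5,0,1,1,0.04,-0.42,0,0.55,0,1,1,0.04,-0.42,0,0.55,0,1],
  grip_force=40,
)

```text
time: 1.6
tcp_pos: [0.3143, 0.3686, 0.2232]
tool_rot: [-1.38, 0.892, -0.893]
contact_force: [-0.6, 0.1, 0.3]
grip_width: 0.995
```

```bash
python3 - <<'E'
from h import *
st()
rot=R.from_matrix(np.array([[0,-1,0],[0,0,-1],[1,0,0]]).T)
print(shift([0.393,0.305,0.22],rot))
w=snapshot('wrist');cv2.imwrite('pics/w1.png',w)
for q in ('pillar_mid','pillar'): print([(np.round(d['position'],4).tolist(),round(d['p'],2)) for d in finder.spot_point('wrist',q)[:2]])
E
```

```text
t 1.6 tcp [0.3143 0.3686 0.2232] F [-0.59  0.11  0.35] M [-0.032 -0.006 -0.069] g 0.9951867081468342 q [ 7.070e-01  2.750e-01  1.645e+00 -1.000e-03  1.222e+00  2.840e-01]
[[ 0.411  0.001  0.912]
 [-0.912 -0.     0.411]
 [ 0.001 -1.     0.   ]]
(array([0.4514, 0.0164, 0.2285]), array([-0.0003,  0.2693,  0.0003]))
[([0.396, 0.3011, 0.0231], 0.89)]
[([0.3943, 0.3096, 0.0016], 0.97), ([0.4829, 0.4278, -0.0021], 0.74)]
```

Request:
arm_command(
  rows=[0.2,0.1,0.1,0,0.1,0,1,0.45,0.25,0.23,0,0.2,0,1,0.45,0.4,0.23,0,0.27,0,1,0.45,0.4,0.23,0,0.27,0,1,0.45,0.4,0.23,0,0.27,0,1],
)

```text
time: 2.25
tcp_pos: [0.3909, 0.3086, 0.1435]
tool_rot: [-1.218, 1.199, -1.197]
contact_force: [-0.0, 0.7, 0.0]
grip_width: 0.996
```

```bash
python3 - <<'E'
from h import *
st()
w=snapshot('wrist');cv2.imwrite('pics/w2.png',w)
for q in ('pillar_mid','pillar'): print([(np.round(d['position'],4).tolist(),round(d['p'],2)) for d in finder.spot_point('wrist',q)[:2]])
p=camera_params('wrist');print(p); Rc=cv2.Rodrigues(np.array(p['rvec']))[0]; print('cam at',-Rc.T@p['tvec'])
E
```

```text
t 2.25 tcp [0.3909 0.3086 0.1435] F [-0.    0.71  0.04] M [-0.024 -0.021  0.041] g 0.9960743315092567 q [5.140e-01 3.860e-01 1.724e+00 1.000e-03 1.033e+00 4.980e-01]
[[ 0.016 -0.001  1.   ]
 [-1.    -0.     0.016]
 [ 0.    -1.    -0.001]]
[([0.3943, 0.3027, 0.0222], 0.89)]
[([0.3932, 0.3082, -0.0009], 0.77)]
{'fx': 373.15911121400933, 'fy': 373.15911121400933, 'cx': 274.9598175132406, 'cy': 211.66962915542084, 'rvec': array([-2.8608329 , -0.01955917, -0.00571824]), 'tvec': array([-0.3971009 ,  0.2797425 ,  0.37943088])}
cam at [0.39126054 0.37940802 0.28788457]
```

View pics/w2.png

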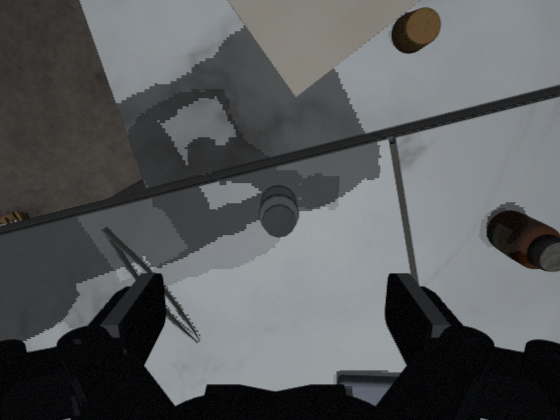

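```bash
cat >> h.py <<'E'
def ray(px,z,p):
    Rc=cv2.Rodrigues(np.array(p['rvec']))[0]; c=-Rc.T@np.array(p['tvec'])
    d=Rc.T@np.array([(px[0]-p['cx'])/p['fx'],(px[1]-p['cy'])/p['fy'],1]); return (c+d*(z-c[2])/d[2]).round(4)
E
python3 - <<'E'
from h import *
p=camera_params('wrist')
for z in (.05,.056,.062): print(ray((278.5,220),z,p))
print(ray((278.5,201),.04,p), shift([.3937,.3055,.028-.019]))
E
```

```text
[0.3951 0.3051 0.05  ]
[0.395 0.307 0.056]
[0.3949 0.3088 0.062 ]
[0.3951 0.3156 0.04  ] (array([0.0214, 0.6802, 0.0088]), array([0., 0., 0.]))
```

Request:
arm_command(
  rows=[0.013,0.2,0.018,0,-0.01,0,1,0.013,0.45,0.018,0,-0.01,0,1,0.013,0.66,0.018,0,-0.01,0,1,0.013,0.66,0.018,0,-0.01,0,0.2,0.013,0.66,0.018,0,-0.01,0,-0.2,0.013,0.66,0.018,0,-0.01,0,-1,0.013,0.66,0.018,0,-0.01,0,-1,0.013,0.66,0.018,0,-0.01,0,-1],
  grip_force=20,
)

```text
time: 3.2
tcp_pos: [0.3967, 0.3082, 0.0157]
tool_rot: [-1.216, 1.184, -1.186]
contact_force: [-0.8, 0.7, 8.4]
grip_width: 0.317
```

```bash
python3 - <<'E'
from h import *
st()
E
```

```text
t 3.2 tcp [0.3967 0.3082 0.0157] F [-0.81  0.68  8.4 ] M [0.03  0.307 0.062] g 0.3172887416253316 q [5.070e-01 5.840e-01 1.839e+00 1.000e-03 7.120e-01 4.760e-01]
[[ 0.031  0.006  0.999]
 [-1.     0.004  0.031]
 [-0.004 -1.     0.006]]
```

Request:
arm_command(
  rows=[0,0,0,0,0,0,0,0,0,0,0,0,0,1,0,0,0,0,0,0,1],
)

```text
time: 3.5
tcp_pos: [0.397, 0.3083, 0.0163]
tool_rot: [-1.215, 1.183, -1.186]
contact_force: [-0.7, -0.0, 0.2]
grip_width: 0.817
```

```bash
python3 - <<'E'
from h import *
st()
rot=R.from_matrix(np.array([[-1,0,0],[0,0,-1],[0,-1,0]]).T)
rot=R.from_matrix(np.column_stack([[1,0,0],[0,0,-1],[0,1,0]]))
print(shift([.3967,.3078,.0125],rot))
E
```

```text
t 3.5 tcp [0.397  0.3083 0.0163] F [-0.7  -0.03  0.21] M [ 0.015  0.003 -0.004] g 0.8169549199749756 q [5.070e-01 5.820e-01 1.838e+00 1.000e-03 7.120e-01 4.760e-01]
[[ 0.031  0.007  0.999]
 [-1.     0.005  0.031]
 [-0.005 -1.     0.008]]
(array([ 0.0028,  0.019 , -0.002 ]), array([-0.0061, -0.9802,  0.0014]))
```

Request:
arm_command(
  rows=[0.0,0.01,0,0,-0.5,0,1,0.0,0.015,0,-0.006,-0.98,0,1,0.0,0.015,0,-0.006,-0.98,0,1,0.0,0.015,0,-0.006,-0.98,0,1,0.0,0.015,0,-0.006,-0.98,0,1,0.0,0.015,0,-0.006,-0.98,0,1,0.0,0.015,0,-0.006,-0.98,0,1,0.0,0.015,0,-0.006,-0.98,0,1],
)

```text
time: 4.3
tcp_pos: [0.3971, 0.3083, 0.0133]
tool_rot: [-1.554, 0.26, -0.263]
contact_force: [-0.3, -0.4, 0.8]
grip_width: 1.008
```

```bash
python3 - <<'E'
from h import *
st()
rot=R.from_matrix(np.column_stack([[1,0,0],[0,0,-1],[0,1,0]]))
print(shift([.397,.3075,.013],rot))
E
```

```text
t 4.3 tcp [0.3971 0.3083 0.0133] F [-0.32 -0.36  0.8 ] M [-0.002  0.063  0.009] g 1.007961126674789 q [ 5.080e-01  5.900e-01  1.834e+00 -1.000e-03  7.160e-01 -7.290e-01]
[[ 0.945  0.002  0.327]
 [-0.327  0.001  0.945]
 [ 0.001 -1.     0.001]]
(array([ 0.001 ,  0.0014, -0.0039]), array([-0.0005, -0.2123,  0.001 ]))
```

Request:
arm_command(
  rows=[0,0,-0.004,0,-0.21,0,1,0,0,-0.004,0,-0.21,0,1,0,0,-0.004,0,-0.21,0,0.5,0,0,-0.004,0,-0.21,0,-0.1,0,0,-0.004,0,-0.21,0,-1,0,0,-0.004,0,-0.21,0,-1,0,0,-0.004,0,-0.21,0,-1,0,0,-0.004,0,-0.21,0,-1],
)

```text
time: 5.1
tcp_pos: [0.3968, 0.3075, 0.0134]
tool_rot: [-1.57, 0.002, -0.004]
contact_force: [-0.5, -1.0, 1.7]
grip_width: 0.319
```

```bash
python3 - <<'E'
from h import *
st()
E
```

```text
t 5.1 tcp [0.3968 0.3075 0.0134] F [-0.54 -1.05  1.66] M [-0.215  0.042  0.029] g 0.3190299848855785 q [ 5.070e-01  5.890e-01  1.836e+00 -1.000e-03  7.150e-01 -1.059e+00]
[[ 1.     0.002  0.004]
 [-0.004  0.     1.   ]
 [ 0.002 -1.     0.   ]]
```

Request:
arm_command(
  rows=[0,0,0,0,0,0,-1,0,-0.1,0,0,0,0,-1,0,-0.3,0,0,0,0,-1,0,-0.5,-0.1,0,0,0,-1,0.1,-0.6,-0.3,0,0,0,-1,0.2,-0.6,-0.5,0,0,0,-1,0.3,-0.6,-0.7,0,0,0,-1,0.35,-0.6,-0.9,0,0,0,-1],
  grip_force=50,
)

```text
time: 5.9
tcp_pos: [0.4672, 0.1255, 0.1336]
tool_rot: [-1.57, 0.001, -0.006]
contact_force: [0.7, -0.2, -0.7]
grip_width: 0.311
```

```bash
python3 - <<'E'
from h import *
st()
rot=R.from_matrix(np.column_stack([[1,0,0],[0,0,-1],[0,1,0]]))
w=snapshot('wrist');cv2.imwrite('pics/w3.png',w)
for q in ('nest','push_tab','ratchet_top','pillar'): print(q,[(np.round(d['position'],4).tolist(),round(d['p'],2)) for d in finder.spot_point('wrist',q)[:2]])
print(shift([.494,.033,.12],rot))
E
```

```text
t 5.9 tcp [0.4672 0.1255 0.1336] F [ 0.65 -0.19 -0.71] M [ 0.015  0.045 -0.022] g 0.31125061227014805 q [ 0.104  0.373  1.778  0.     0.987 -1.463]
[[ 1.     0.003  0.004]
 [-0.004  0.001  1.   ]
 [ 0.003 -1.     0.001]]
nest [([0.4891, 0.0375, 0.0302], 0.64)]
push_tab [([0.499, 0.1072, 0.0651], 0.95)]
ratchet_top [([0.4917, 0.0365, 0.0307], 0.51)]
pillar [([0.4675, 0.1275, 0.1217], 0.86)]
(array([ 0.1443,  0.0656, -0.4704]), array([-0.0004, -0.0032,  0.0007]))
```

View pics/w3.png

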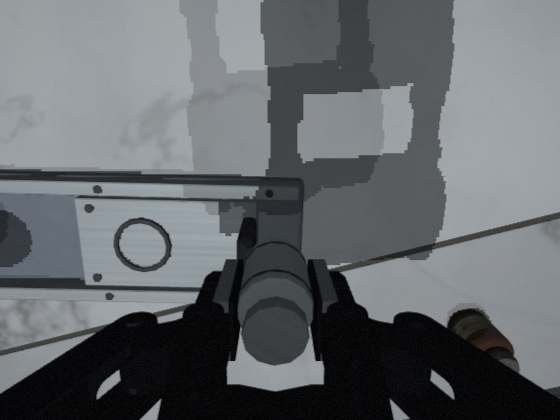

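```bash
python3 - <<'E'
from h import *
p=camera_params('wrist')
print(ray((142.5,244.5),.033,p),ray((302,180),.0,p),ray((0,176),.0,p))
for z in (.05,.056,.062): print(ray((275,333),.1336-.0134+z,p))
w=cv2.imread('pics/w3.png',0)[205:285,95:190]
_,t=cv2.threshold(w,90,255,cv2.THRESH_BINARY_INV)
cs,_=cv2.findContours(t,cv2.RETR_LIST,cv2.CHAIN_APPROX_NONE)
for c in cs:
  if len(c)>60: e=cv2.fitEllipse(c); print(len(c),np.round(e[0],1)+[95,205],np.round(e[1],1), ray(np.array(e[0])+[95,205],.033,p))
E
```

```text
[0.4896 0.0343 0.033 ] [0.4514 0.147  0.    ] [ 0.4469 -0.0791  0.    ]
[0.4676 0.1265 0.1702]
[0.4635 0.1265 0.1762]
[0.4594 0.1265 0.1822]
138 [142.2 244.6] [42.4 49.3] [0.4896 0.0341 0.033 ]
159 [142.2 244.4] [51.8 57.9] [0.4895 0.0342 0.033 ]
```

The ring's centre is at (142,244.5) in the picture, about (0.4895, 0.034), and the pillar is held upright in the jaws. I'll move over the nest and check from close by.

Request:
arm_command(
  rows=[0.05,0.0,-0.2,0,0,0,-1,0.111,0.05,-0.457,0,0,0,-1,0.111,0.2,-0.457,0,0,0,-1,0.111,0.3,-0.457,0,0,0,-1,0.111,0.3,-0.457,0,0,0,-1,0.111,0.3,-0.457,0,0,0,-1],
)

```text
time: 6.75
tcp_pos: [0.4873, 0.0369, 0.0733]
tool_rot: [-1.57, 0.002, -0.003]
contact_force: [-0.4, -0.1, -0.7]
grip_width: 0.307
```

```bash
python3 - <<'E'
from h import *
st()
w=snapshot('wrist');s=snapshot('side')
cv2.imwrite('pics/w4.png',w)
W=np.zeros((600,800,3),np.uint8); W[:420,:560]=w; W[:,:]=W
W[200:600,560:800]=cv2.resize(s[200:280,264:312],(240,400),interpolation=cv2.INTER_CUBIC)
cv2.imwrite('pics/w4b.png',W)
for c in('wrist','side','top'): 
  if c=='top': snapshot('top')
  for q in('nest','pillar'): print(c,q,[(np.round(d['position'],4).tolist(),round(d['p'],2)) for d in finder.spot_point(c,q)[:2]])
E
```

```text
t 6.75 tcp [0.4873 0.0369 0.0733] F [-0.44 -0.07 -0.69] M [ 0.002 -0.025  0.003] g 0.30670363021794017 q [-8.200e-02  4.710e-01  1.827e+00  1.000e-03  8.430e-01 -1.650e+00]
[[ 1.     0.     0.003]
 [-0.003  0.001  1.   ]
 [ 0.    -1.     0.001]]
wrist nest [([0.4943, 0.0359, 0.0293], 0.87)]
wrist pillar [([0.4881, 0.043, 0.0595], 0.8), ([0.4931, 0.035, 0.029], 0.27)]
side nest [([0.4974, 0.0362, 0.0313], 0.55)]
side pillar [([0.4902, 0.0314, 0.0634], 0.54)]
top nest []
top pillar []
```

View pics/w4b.png

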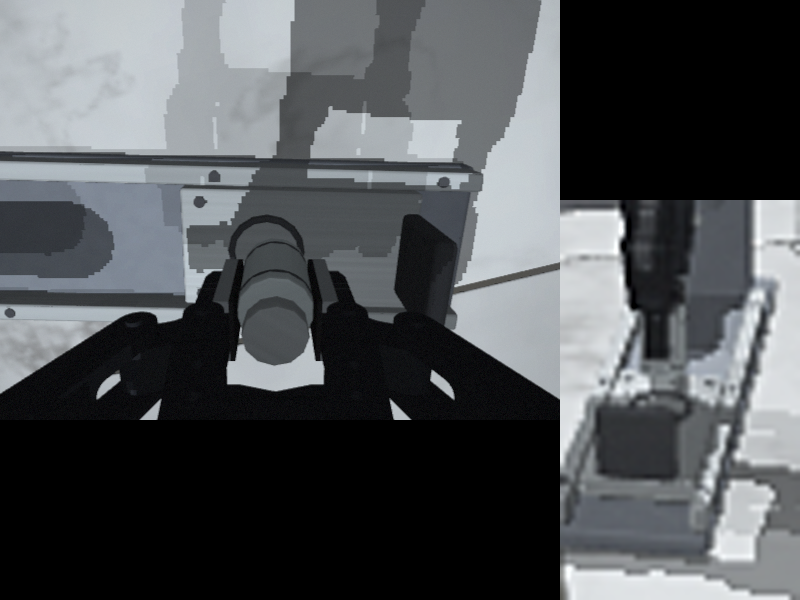

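```bash
python3 - <<'E'
from h import *
w=cv2.imread('pics/w4.png'); p=camera_params('wrist')
K=np.array([[p['fx'],0,p['cx']],[0,p['fy'],p['cy']],[0,0,1]])
a=np.linspace(0,2*np.pi,200)
def circ(c,r,z): return cv2.projectPoints(np.c_[c[0]+r*np.cos(a),c[1]+r*np.sin(a),0*a+z],np.array(p['rvec']),np.array(p['tvec']),K,None)[0][:,0]
v=cv2.resize(w[190:380,180:380],None,fx=4,fy=4,interpolation=cv2.INTER_CUBIC)
v=v[:600]
def dr(c,r,z,col): cv2.polylines(v,[np.int32((circ(c,r,z)-[180,190])*4+2)],True,col,1)
dr((.4895,.0342),.0205,.033,(0,0,255)); dr((.4895,.0342),.017,.033,(0,128,255))
t=(.4873,.0369,.0733-.0134)
dr(t,.014,t[2],(0,255,0)); dr(t,.014,t[2]+.04,(0,255,0)); dr(t,.011,t[2]+.056,(255,255,0))
cv2.imwrite('pics/o4.png',v)
E
```

```text
(no output)
```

View pics/o4.png

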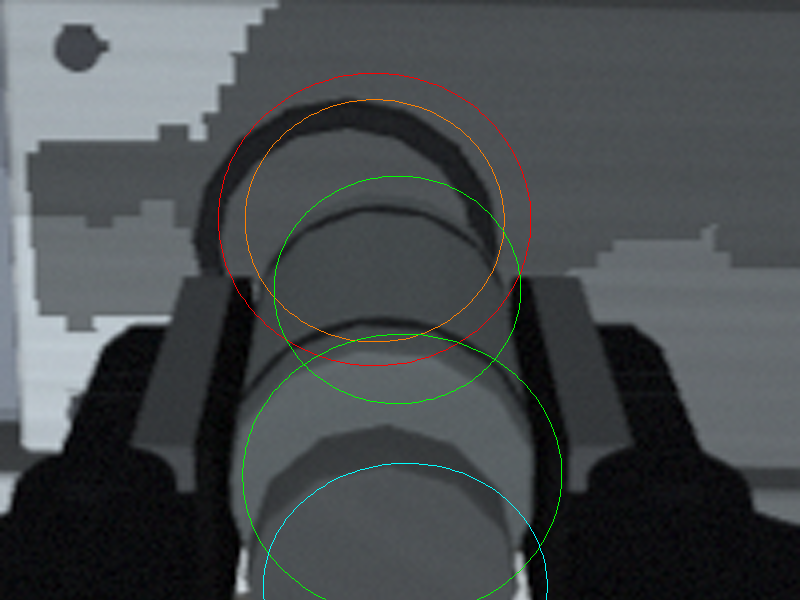

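The overlay doesn't match the picture, and the arm may still have been settling when I took it. I'll check the present state and take a fresh set of readings at rest.

```bash
python3 - <<'E'
from h import *
st()
w=snapshot('wrist'); p=camera_params('wrist'); cv2.imwrite('pics/w5.png',w); st()
K=np.array([[p['fx'],0,p['cx']],[0,p['fy'],p['cy']],[0,0,1]])
a=np.linspace(0,2*np.pi,200)
def circ(c,r,z): return cv2.projectPoints(np.c_[c[0]+r*np.cos(a),c[1]+r*np.sin(a),0*a+z],np.array(p['rvec']),np.array(p['tvec']),K,None)[0][:,0]
v=cv2.resize(w[190:380,180:380],None,fx=4,fy=4,interpolation=cv2.INTER_CUBIC)[:600]
def dr(c,r,z,col): cv2.polylines(v,[np.int32((circ(c,r,z)-[180,190])*4+2)],True,col,1)
dr((.4915,.0322),.0205,.033,(0,0,255)); dr((.4915,.0322),.017,.033,(0,128,255))
t=arm.get_state()['tcp_pos']; f=t[2]-.0134
dr(t,.014,f,(0,255,0)); dr(t,.014,f+.04,(0,255,0)); dr(t,.011,f+.056,(255,255,0))
cv2.imwrite('pics/o5.png',v)
E
```

```text
t 7.2 tcp [0.4875 0.0358 0.0735] F [-0.38 -0.36 -0.6 ] M [-0.018  0.004  0.04 ] g 0.3116168739868253 q [-8.400e-02  4.710e-01  1.827e+00  1.000e-03  8.420e-01 -1.651e+00]
[[ 1.     0.002  0.005]
 [-0.005  0.001  1.   ]
 [ 0.002 -1.     0.001]]
t 7.25 tcp [0.4875 0.0358 0.0734] F [-0.13 -0.51 -0.56] M [-0.034  0.021 -0.055] g 0.3107800754519707 q [-8.400e-02  4.710e-01  1.827e+00  1.000e-03  8.420e-01 -1.651e+00]
[[ 1.     0.001  0.005]
 [-0.005  0.001  1.   ]
 [ 0.001 -1.     0.001]]
```

View pics/o5.png

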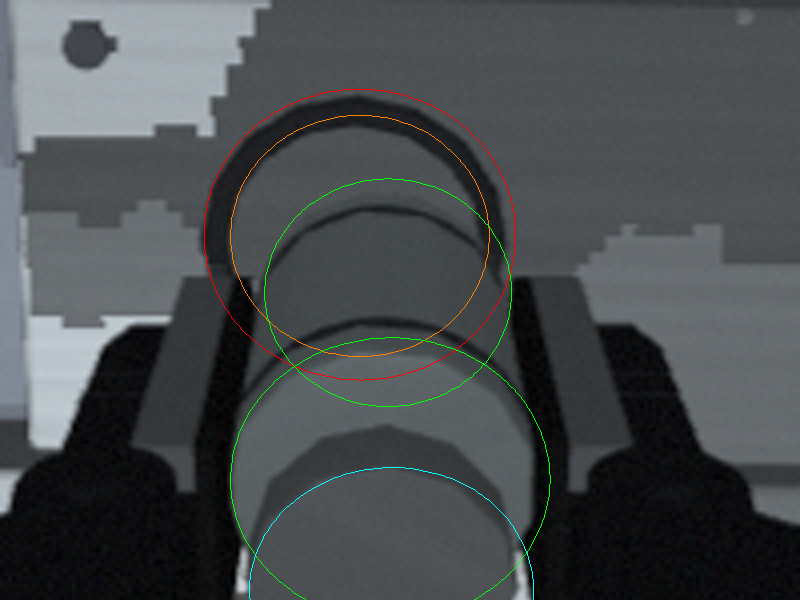

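```bash
python3 - <<'E'
from h import *
w=cv2.imread('pics/w2.png')
rv=np.array([-2.8608329 , -0.01955917, -0.00571824]);tv=np.array([-0.3971009 ,  0.2797425 ,  0.37943088])
K=np.array([[373.16,0,274.96],[0,373.16,211.67],[0,0,1]])
a=np.linspace(0,2*np.pi,200)
def circ(c,r,z): return cv2.projectPoints(np.c_[c[0]+r*np.cos(a),c[1]+r*np.sin(a),0*a+z],rv,tv,K,None)[0][:,0]
s=7;x0,y0=250,175
v=cv2.resize(w[y0:y0+75,x0:x0+57],None,fx=s,fy=s,interpolation=cv2.INTER_CUBIC)
v=np.clip(v.astype(float)*1.6,0,255).astype(np.uint8)
u=v.copy()
t=(.3968,.3078)
for r,z,c in((.014,0,(0,255,0)),(.014,.04,(0,255,0)),(.011,.056,(255,255,0))): cv2.polylines(v,[np.int32((circ(t,r,z)-[x0,y0])*s+3)],True,c,1)
cv2.imwrite('pics/o2.png',np.hstack([u,v]))
E
```

```text
(no output)
```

View pics/o2.png

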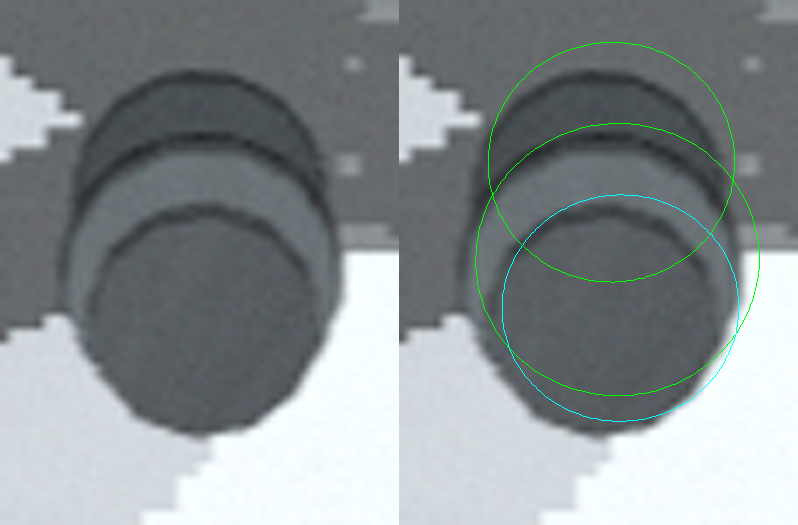

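With the pillar standing on the bench, the arc spacing is also shorter than predicted, so that's a systematic error and the pillar isn't tilted much. Next I lower it to just above the ring, where there is little parallax.

Request:
arm_command(
  rows=[0.02,0.0,-0.019,0,0,0,-1,0.02,0.05,-0.019,0,0,0,-1,0.02,0.107,-0.019,0,0,0,-1,0.02,0.107,-0.019,0,0,0,-1,0.02,0.107,-0.019,0,0,0,-1],
)

```text
time: 7.75
tcp_pos: [0.4909, 0.032, 0.0512]
tool_rot: [-1.57, 0.004, -0.004]
contact_force: [-0.3, -0.3, -1.3]
grip_width: 0.309
```

```bash
python3 - <<'E'
from h import *
for i in range(2): w=snapshot('wrist')
p=camera_params('wrist'); cv2.imwrite('pics/w6.png',w); st()
v=cv2.resize(w[195:295,200:340],None,fx=5.5,fy=5.5,interpolation=cv2.INTER_CUBIC)
v=np.clip(v.astype(float)*1.7,0,255).astype(np.uint8)
cv2.imwrite('pics/o6.png',v)
E
```

```text
t 7.85 tcp [0.4915 0.032  0.0519] F [-0.26  0.96 -1.04] M [-0.011 -0.018 -0.031] g 0.3091020877806274 q [-9.100e-02  5.110e-01  1.835e+00  1.000e-03  7.940e-01 -1.658e+00]
[[ 1.     0.001  0.005]
 [-0.005  0.001  1.   ]
 [ 0.001 -1.     0.001]]
```

View pics/o6.png

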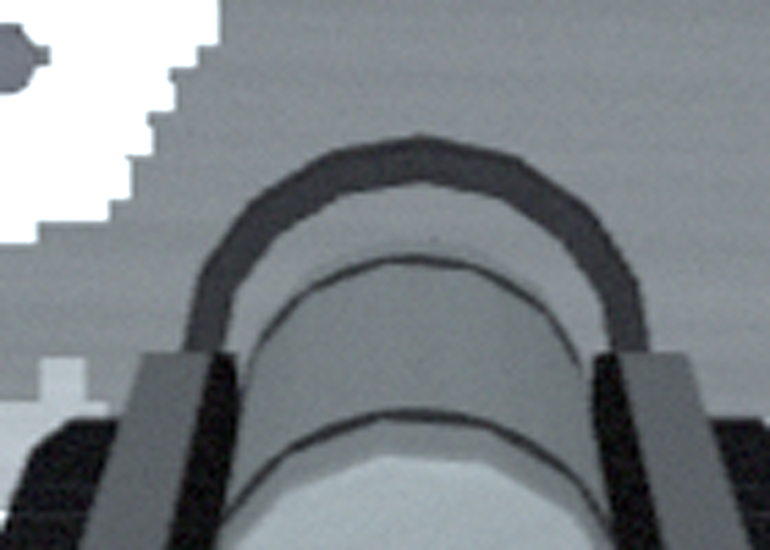

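```bash
python3 - <<'E'
from h import *
p=camera_params('wrist'); st()
px=lambda c,r:(200+c/5.5,195+r/5.5)
print('ring outer edge',ray(px(417,137),.033,p),'inner',ray(px(417,185),.033,p),'inner floor',ray(px(417,185),.030,p))
f=.0519-.0134
print('foot',ray(px(415,258),f,p),'foot alt',ray(px(415,248),f,p),'top',ray(px(415,412),f+.04,p))
print('ring L/R',ray(px(186,350),.033,p),ray(px(648,350),.033,p),'pil L/R',ray(px(250,350),f,p),ray(px(582,350),f,p))
E
```

```text
t 7.85 tcp [0.4915 0.032  0.0519] F [-0.26  0.96 -1.04] M [-0.011 -0.018 -0.031] g 0.3091020877806274 q [-9.100e-02  5.110e-01  1.835e+00  1.000e-03  7.940e-01 -1.658e+00]
[[ 1.     0.001  0.005]
 [-0.005  0.001  1.   ]
 [ 0.001 -1.     0.001]]
ring outer edge [0.4726 0.0318 0.033 ] inner [0.4768 0.0318 0.033 ] inner floor [0.4778 0.0318 0.03  ]
foot [0.4812 0.0316 0.0385] foot alt [0.4803 0.0316 0.0385] top [0.4761 0.0315 0.0785]
ring L/R [0.4915 0.012  0.033 ] [0.4917 0.0514 0.033 ] pil L/R [0.4892 0.018  0.0385] [0.4893 0.0453 0.0385]
```

Request:
arm_command(
  rows=[-0.005,0.0,0.001,0,0,0,-1,-0.005,0.01,0.001,0,0,0,-1,-0.005,0.02,0.001,0,0,0,-1,-0.005,0.03,0.001,0,0,0,-1,-0.005,0.04,0.001,0,0,0,-1,-0.005,0.04,0.001,0,0,0,-1],
)

```text
time: 8.45
tcp_pos: [0.4904, 0.0322, 0.0437]
tool_rot: [-1.57, 0.003, -0.005]
contact_force: [-0.9, -0.4, -1.5]
grip_width: 0.31
```

```bash
python3 - <<'E'
from h import *
st()
E
```

```text
t 8.45 tcp [0.4904 0.0322 0.0437] F [-0.88 -0.36 -1.53] M [-0.013  0.004 -0.007] g 0.3102385380714076 q [-9.100e-02  5.240e-01  1.844e+00  1.000e-03  7.730e-01 -1.658e+00]
[[ 1.     0.001  0.005]
 [-0.005  0.001  1.   ]
 [ 0.001 -1.     0.001]]
```

No contact, and the foot is already below the ring's rim, so it's in. I'll lower it gently to contact.

Request:
arm_command(
  rows=[0,0.005,0,0,0,0,-1,0,0.01,0,0,0,0,-1,0,0.01,0,0,0,0,-1],
)

```text
time: 8.75
tcp_pos: [0.4906, 0.0322, 0.0434]
tool_rot: [-1.57, 0.002, -0.005]
contact_force: [-6.4, 1.1, 17.5]
grip_width: 0.31
```

```bash
python3 - <<'E'
from h import *
st()
E
```

```text
t 8.75 tcp [0.4906 0.0322 0.0434] F [-6.37  1.05 17.53] M [0.004 0.866 0.003] g 0.3102854444570125 q [-9.100e-02  5.240e-01  1.845e+00  1.000e-03  7.710e-01 -1.658e+00]
[[ 1.     0.002  0.005]
 [-0.005  0.001  1.   ]
 [ 0.002 -1.     0.001]]
```

Request:
arm_command(
  rows=[0,0,0,0,0,0,-1,0,0,0,0,0,0,-0.2,0,0,0,0,0,0,0.1,0,0,0,0,0,0,0.4,0,0,0,0,0,0,0.6,0,0,0,0,0,0,0.6],
  grip_force=20,
)

```text
time: 9.35
tcp_pos: [0.4906, 0.0322, 0.0432]
tool_rot: [-1.57, 0.002, -0.005]
contact_force: [0.7, 0.3, 0.2]
grip_width: 0.798
```

```bash
python3 - <<'E'
from h import *
st()
w=snapshot('wrist')
v=cv2.resize(w[195:345,180:380],None,fx=4,fy=4,interpolation=cv2.INTER_CUBIC)
cv2.imwrite('pics/o7.png',np.clip(v.astype(float)*1.7,0,255).astype(np.uint8))
for q in('nest','pillar','push_tab'): print(q,[(np.round(d['position'],4).tolist(),round(d['p'],2)) for d in finder.spot_point('wrist',q)[:2]])
E
```

```text
t 9.35 tcp [0.4906 0.0322 0.0432] F [0.66 0.28 0.2 ] M [-0.023 -0.006  0.018] g 0.7978089591845193 q [-9.100e-02  5.240e-01  1.845e+00  1.000e-03  7.710e-01 -1.658e+00]
[[ 1.     0.002  0.005]
 [-0.005  0.001  1.   ]
 [ 0.002 -1.     0.001]]
nest []
pillar [([0.4917, 0.0337, 0.0268], 0.98)]
push_tab [([0.4962, 0.1087, 0.0591], 0.58)]
```

View pics/o7.png

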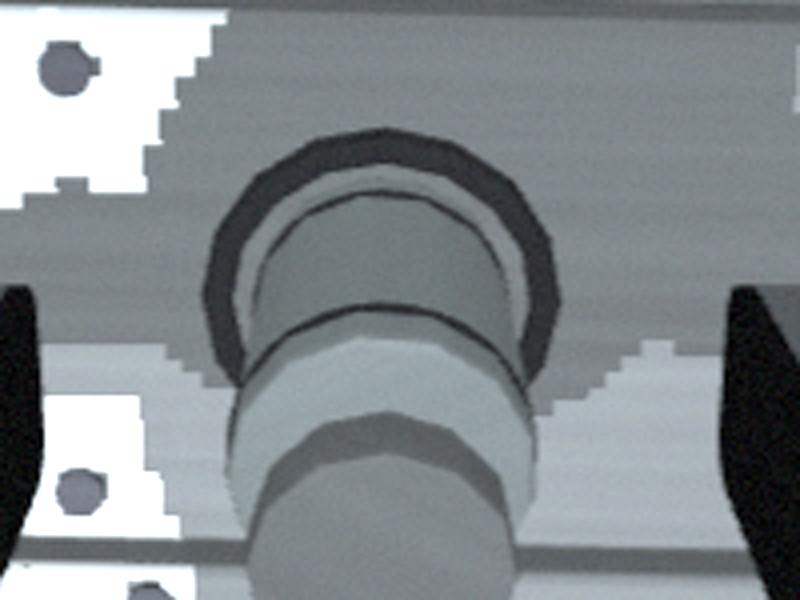

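The pillar stands upright inside the ring, with the ring's centre at about (382,300) in the crop and the foot well within it. The fingers are clear on both sides. Next I retreat upwards, go round outside the tab and close the fingers.

Request:
arm_command(
  rows=[0,0,0,0,0,0,1,0,-0.15,0,0,0,0,1,0,-0.4,0,0,0,0,1,0,-0.55,0,0,0,0,1,0,-0.55,0.2,0,0,0,0,0.012,-0.55,0.45,0,0,0,-1,0.012,-0.55,0.615,0,0,0,-1,0.012,-0.55,0.615,0,0,0,-1],
)

```text
time: 10.35
tcp_pos: [0.493, 0.1587, 0.1535]
tool_rot: [-1.569, -0.001, -0.002]
contact_force: [-0.2, -0.3, -1.0]
grip_width: 0.332
```

```bash
python3 - <<'E'
from h import *
for i in range(4): w=snapshot('wrist')
st()
cv2.imwrite('pics/w8.png',w)
for q in('nest','pillar','push_tab','ratchet_top'): print(q,[(np.round(d['position'],4).tolist(),round(d['p'],2)) for d in finder.spot_point('wrist',q)[:2]])
E
```

```text
t 10.55 tcp [0.4933 0.1544 0.1533] F [-0.22 -0.66  0.82] M [-0.004 -0.012  0.07 ] g 0.006299520529560624 q [ 0.155  0.404  1.663 -0.     1.073 -1.41 ]
[[ 1.     0.002  0.005]
 [-0.005  0.     1.   ]
 [ 0.002 -1.     0.   ]]
nest []
pillar [([0.4907, 0.0322, 0.0288], 0.88), ([0.5762, 0.2841, 0.0004], 0.7)]
push_tab [([0.4978, 0.1093, 0.0614], 0.9)]
ratchet_top []
```

Request:
arm_command(
  rows=[0,0.25,0,0,0,0,-1,0,0.515,0,0,0,0,-1,0,0.515,0,0,0,0,-1,0,0.515,-0.05,0,0,0,-1,0,0.515,-0.08,0,0,0,-1,0,0.515,-0.11,0,0,0,-1,0,0.515,-0.14,0,0,0,-1,0,0.515,-0.16,0,0,0,-1],
)

```text
time: 11.55
tcp_pos: [0.4946, 0.1219, 0.0518]
tool_rot: [-1.57, 0.002, -0.01]
contact_force: [0.8, 3.4, 3.0]
grip_width: 0.003
```

```bash
python3 - <<'E'
from h import *
st()
E
```

```text
t 11.55 tcp [0.4946 0.1219 0.0518] F [0.75 3.38 3.  ] M [ 0.42  -0.077 -0.026] g 0.003341369649056744 q [ 9.100e-02  5.320e-01  1.792e+00  1.000e-03  8.120e-01 -1.474e+00]
[[ 1.     0.005  0.007]
 [-0.007  0.001  1.   ]
 [ 0.005 -1.     0.001]]
```

Request:
arm_command(
  rows=[0,0,-0.05,0,0,0,-1,-0.002,0,-0.1,0,0,0,-1,-0.003,0,-0.15,0,0,0,-1,-0.004,0,-0.2,0,0,0,-1,-0.005,0,-0.25,0,0,0,-1,-0.006,0,-0.3,0,0,0,-1,-0.007,0,-0.35,0,0,0,-1,-0.008,0,-0.4,0,0,0,-1],
)

```text
time: 12.35
tcp_pos: [0.4924, 0.0411, 0.0517]
tool_rot: [-1.57, 0.001, -0.01]
contact_force: [0.7, 3.6, 2.6]
grip_width: -0.002
```

```bash
python3 - <<'E'
from h import *
st()
w=snapshot('wrist')
for q in('nest','pillar','push_tab','ratchet_top'): print(q,[(np.round(d['position'],4).tolist(),round(d['p'],2)) for d in finder.spot_point('wrist',q)[:2]])
E
```

```text
t 12.35 tcp [0.4924 0.0411 0.0517] F [0.66 3.56 2.58] M [ 0.459 -0.059 -0.01 ] g -0.0017254442720706072 q [-0.073  0.512  1.834  0.002  0.79  -1.638]
[[ 1.     0.005  0.007]
 [-0.007  0.001  1.   ]
 [ 0.005 -1.     0.001]]
nest []
pillar [([0.4871, -0.049, 0.0312], 0.88), ([0.4912, -0.0534, 0.0505], 0.53)]
push_tab [([0.493, 0.0272, 0.0619], 0.72)]
ratchet_top []
```

Request:
arm_command(
  rows=[-0.001,0,-0.04,0,0,0,-1,-0.002,0,-0.08,0,0,0,-1,-0.003,0,-0.12,0,0,0,-1,-0.003,0,-0.15,0,0,0,-1,-0.004,0,-0.18,0,0,0,-1,-0.004,0,-0.2,0,0,0,-1,-0.004,0,-0.215,0,0,0,-1,-0.004,0,-0.225,0,0,0,-1],
)

```text
time: 13.4
tcp_pos: [0.4907, -0.0013, 0.0515]
tool_rot: [-1.566, 0.004, -0.01]
contact_force: [0.9, 23.4, 2.9]
grip_width: -0.002
```

```bash
python3 - <<'E'
from h import *
st()
E
```

```text
t 13.4 tcp [ 0.4907 -0.0013  0.0515] F [ 0.85 23.35  2.93] M [ 3.605 -0.193  0.041] g -0.0019349357993443748 q [-0.162  0.508  1.843  0.008  0.787 -1.73 ]
[[ 1.     0.004  0.009]
 [-0.009  0.005  1.   ]
 [ 0.004 -1.     0.005]]
```

The carriage is against its stop, since the force rose to 23 N with the tab where home should be. I'll back off and rise.

Request:
arm_command(
  rows=[0,0,0.1,0,0,0,-1,0,0,0.25,0,0,0,-1,0,-0.1,0.3,0,0,0,-1,0,-0.35,0.3,0,-0.1,0,-1,0,-0.6,0.3,0,-0.2,0,-1,0,-0.85,0.3,0,-0.3,0,0,0,-1,0.3,0,-0.3,0,1,0,-1,0.3,0,-0.3,0,1],
)

```text
time: 14.2
tcp_pos: [0.4927, 0.0573, 0.2565]
tool_rot: [-1.54, -0.374, 0.352]
contact_force: [-0.9, -0.0, 0.1]
grip_width: 0.506
```

```bash
python3 - <<'E'
from h import *
for c in ('wrist','side','top'):
  for i in range(2): w=snapshot(c)
  cv2.imwrite(f'pics/{c}9.png',w)
  for q in('nest','pillar','ratchet_top','ratchet_grip','spindle','thimble_mid'): print(c,q,[(np.round(d['position'],4).tolist(),round(d['p'],2)) for d in finder.spot_point(c,q)[:2]])
st()
p=camera_params('side');K=np.array([[p['fx'],0,p['cx']],[0,p['fy'],p['cy']],[0,0,1]])
print(cv2.projectPoints(np.array([[.489,-.096,.222],[.489,-.096,.178],[.489,-.12,.16],[.489,-.12,.19],[.489,-.15,.16],[.489,-.15,.19]]),np.array(p['rvec']),np.array(p['tvec']),K,None)[0].round(1).tolist())
E
```

```text
wrist nest [([0.4886, -0.0916, 0.0281], 0.89)]
wrist pillar [([0.4871, -0.0908, 0.0274], 0.63), ([0.5738, 0.2855, 0.0018], 0.42)]
wrist ratchet_top []
wrist ratchet_grip []
wrist spindle [([0.4813, 0.4308, -0.0005], 0.19)]
wrist thimble_mid [([0.4925, -0.0962, 0.1644], 0.83)]
side nest [([0.4889, -0.0931, 0.0318], 0.89), ([0.4885, -0.0976, 0.0315], 0.54)]
side pillar [([0.488, -0.0973, 0.0291], 0.43)]
side ratchet_top [([0.4883, -0.0967, 0.2201], 0.56)]
side ratchet_grip [([0.4902, -0.0921, 0.2104], 0.56)]
side spindle []
side thimble_mid [([0.4858, -0.0926, 0.1645], 0.72)]
top nest [([0.4892, -0.0995, 0.0301], 0.57), ([0.5752, 0.2842, -0.0009], 0.24)]
top pillar []
top ratchet_top [([0.4877, -0.0917, 0.2191], 0.59)]
top ratchet_grip [([0.4894, -0.0982, 0.2081], 0.66)]
top spindle []
top thimble_mid [([0.4833, -0.0939, 0.1662], 0.89)]
t 15.4 tcp [0.4905 0.0578 0.2518] F [0.54 0.45 0.25] M [ 0.027 -0.031 -0.006] g 1.0017840649612355 q [-0.041  0.266  1.575  0.005  1.297 -2.076]
[[ 0.895  0.004 -0.446]
 [ 0.446  0.005  0.895]
 [ 0.006 -1.     0.003]]
[[[288.1, 167.1]], [[288.4, 180.4]], [[289.5, 183.0]], [[289.3, 174.2]], [[290.6, 179.7]], [[290.4, 171.0]]]
```

Request:
arm_command(
  rows=[-0.05,-0.04,-0.1,0,0,0,1,-0.15,-0.04,-0.3,0,0,0,1,-0.25,-0.04,-0.5,0,0,0,1,-0.35,-0.04,-0.68,0,0,0,1,-0.35,-0.04,-0.68,0,0,0,1,-0.35,-0.04,-0.68,0,0,0,1],
)

```text
time: 16.0
tcp_pos: [0.4883, -0.0959, 0.2589]
tool_rot: [-1.536, -0.364, 0.356]
contact_force: [-0.2, 0.6, 1.1]
grip_width: 0.998
```

```bash
python3 - <<'E'
from h import *
for i in range(3): w=snapshot('wrist')
p=camera_params('wrist'); cv2.imwrite('pics/w10.png',w)
for q in('ratchet_top','ratchet_grip','thimble_mid'): print(q,[(np.round(d['position'],4).tolist(),round(d['p'],2)) for d in finder.spot_point('wrist',q)[:2]])
st()
K=np.array([[p['fx'],0,p['cx']],[0,p['fy'],p['cy']],[0,0,1]])
P=cv2.projectPoints(np.array([[.4885,-.095,.222],[.4885,-.095,.188]]),np.array(p['rvec']),np.array(p['tvec']),K,None)[0][:,0]; print(P)
x,y=P[0].astype(int); x0,y0=max(0,x-70),max(0,y-60)
print(x0,y0); v=np.clip(w[y0:y0+120,x0:x0+140].astype(float)*1.6,0,255).astype(np.uint8)
cv2.imwrite('pics/o10.png',cv2.resize(v,None,fx=5,fy=5,interpolation=cv2.INTER_CUBIC))
E
```

```text
ratchet_top [([0.4909, -0.0967, 0.2209], 0.9)]
ratchet_grip [([0.4896, -0.0962, 0.2051], 0.96)]
thimble_mid [([0.4933, -0.0958, 0.1642], 0.87)]
t 16.3 tcp [ 0.4885 -0.0942  0.2591] F [-1.15  0.    0.2 ] M [ 0.027 -0.052 -0.009] g 0.9979073921318458 q [-0.349  0.268  1.551  0.006  1.32  -2.385]
[[ 0.894  0.004 -0.447]
 [ 0.447  0.005  0.894]
 [ 0.006 -1.     0.003]]
[[275.41087831 244.22453457]
 [275.16188404 223.44788557]]
205 184
```

View pics/o10.png

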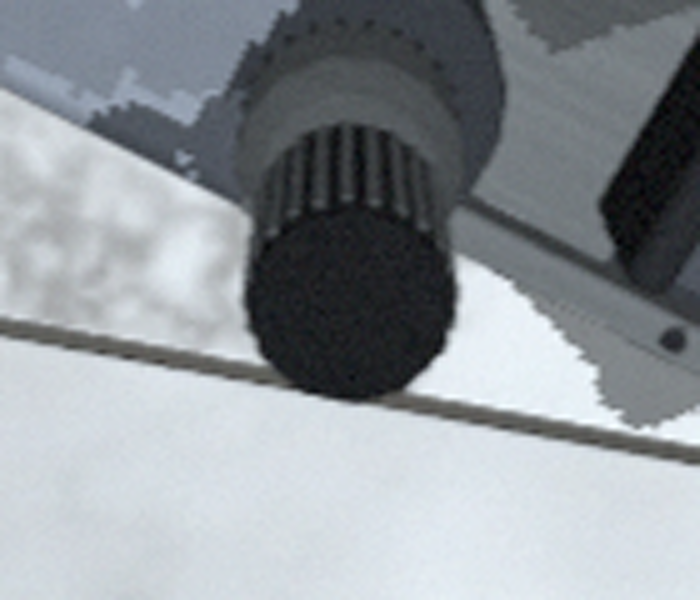

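The knob's top is centred at (275.4,244) in the full picture, which agrees with the assumed (0.4885, −0.095). I'll descend and grip the knob.

Request:
arm_command(
  rows=[-0.003,0.1,-0.006,0,0,0,1,-0.003,0.25,-0.006,0,0,0,1,-0.003,0.345,-0.006,0,0,0,1,-0.003,0.345,-0.006,0,0,0,0.3,-0.003,0.345,-0.006,0,0,0,-0.3,-0.003,0.345,-0.006,0,0,0,-1,-0.003,0.345,-0.006,0,0,0,-1,-0.003,0.345,-0.006,0,0,0,-1],
  grip_force=30,
)

```text
time: 17.1
tcp_pos: [0.489, -0.0945, 0.1914]
tool_rot: [-1.536, -0.369, 0.358]
contact_force: [-2.1, 3.5, 4.8]
grip_width: 0.245
```

```bash
python3 - <<'E'
from h import *
st()
E
```

```text
t 17.1 tcp [ 0.489  -0.0945  0.1914] F [-2.08  3.54  4.77] M [0.447 0.296 0.007] g 0.24467596944853603 q [-0.35   0.328  1.662  0.008  1.148 -2.388]
[[ 0.894  0.005 -0.447]
 [ 0.447  0.006  0.894]
 [ 0.008 -1.     0.003]]
```

Request:
arm_command(
  rows=[0,0,0,0,0,0,-1,0,0,0,0,0.08,0,-1,0,0,0,0,0.16,0,-1,0,0,0,0,0.24,0,-1,0,0,0,0,0.3,0,-1,0,0,0,0,0.3,0,-1],
  grip_force=50,
)

```text
time: 17.7
tcp_pos: [0.489, -0.0948, 0.1915]
tool_rot: [-1.565, 0.002, -0.011]
contact_force: [-0.4, -0.6, -0.6]
grip_width: 0.242
```

```bash
cat > s.py <<'E'
from h import *
s=arm.get_state();T=R.from_rotvec(s['tool_rot']).as_matrix()
print('t',s['time'],'tcp',np.round(s['tcp_pos'],4),'F',np.round(s['contact_force'],1),'M',np.round(s['ft_torque'],3),'eff6',round(s['effort'][5],3),'q6',round(s['joints'][5],3),'yaw',round(np.arctan2(T[1,2],T[0,2]),3),'tilt',np.round(T[:2,1],4),'g',round(s['grip_width'],3))
E
python3 s.py
```

```text
t 17.7 tcp [ 0.489  -0.0948  0.1915] F [-0.4 -0.6 -0.6] M [-0.251  0.111 -0.122] eff6 0.834 q6 -1.916 yaw 1.563 tilt [0.0055 0.0055] g 0.242
```

Request:
arm_command(
  rows=[0,0,0,0,0.05,0,-1,0,0,0,0,0.1,0,-1],
)

```text
time: 17.9
tcp_pos: [0.4889, -0.0949, 0.1915]
tool_rot: [-1.561, 0.126, -0.134]
contact_force: [-0.5, -0.2, -2.3]
grip_width: 0.243
```

```bash
python3 s.py
```

```text
t 17.9 tcp [ 0.4889 -0.0949  0.1915] F [-0.5 -0.2 -2.3] M [-0.248  0.067  0.184] eff6 -0.94 q6 -1.758 yaw 1.406 tilt [0.0054 0.0052] g 0.243
```

Request:
arm_command(
  rows=[0,0,0,0,0.05,0,-1,0,0,0,0,0.1,0,-1],
)

```text
time: 18.1
tcp_pos: [0.4889, -0.095, 0.1915]
tool_rot: [-1.55, 0.249, -0.256]
contact_force: [-0.7, 0.9, -1.7]
grip_width: 0.244
```

```bash
python3 s.py
```

```text
t 18.1 tcp [ 0.4889 -0.095   0.1915] F [-0.7  0.9 -1.7] M [-0.243  0.086  0.182] eff6 -0.901 q6 -1.601 yaw 1.249 tilt [0.0053 0.0049] g 0.244
```

Request:
arm_command(
  rows=[0,0,0,0,0.05,0,-1,0,0,0,0,0.1,0,-1],
)

```text
time: 18.3
tcp_pos: [0.4888, -0.0951, 0.1916]
tool_rot: [-1.532, 0.372, -0.379]
contact_force: [-0.6, 0.0, -2.1]
grip_width: 0.242
```

```bash
python3 s.py
```

```text
t 18.3 tcp [ 0.4888 -0.0951  0.1916] F [-0.6  0.  -2.1] M [-0.249  0.158  0.165] eff6 -0.9 q6 -1.444 yaw 1.091 tilt [0.0051 0.0046] g 0.242
```

Request:
arm_command(
  rows=[0,0,0,0,0.05,0,-1,0,0,0,0,0.1,0,-1],
)

```text
time: 18.5
tcp_pos: [0.4887, -0.0951, 0.1915]
tool_rot: [-1.507, 0.495, -0.5]
contact_force: [-0.6, -0.4, -1.4]
grip_width: 0.241
```

```bash
python3 s.py
```

```text
t 18.5 tcp [ 0.4887 -0.0951  0.1915] F [-0.6 -0.4 -1.4] M [-0.199  0.089  0.119] eff6 -0.9 q6 -1.287 yaw 0.934 tilt [0.0049 0.0044] g 0.241
```

Request:
arm_command(
  rows=[0,0,0,0,0.05,0,-1,0,0,0,0,0.1,0,-1],
)

```text
time: 18.7
tcp_pos: [0.4886, -0.0952, 0.1915]
tool_rot: [-1.475, 0.617, -0.622]
contact_force: [-0.4, 0.1, -2.9]
grip_width: 0.239
```

```bash
python3 s.py
```

```text
t 18.7 tcp [ 0.4886 -0.0952  0.1915] F [-0.4  0.1 -2.9] M [-0.142  0.143  0.13 ] eff6 -0.901 q6 -1.13 yaw 0.777 tilt [0.0046 0.0042] g 0.239
```

Joint 6's effort is a clean indicator, with a free-running baseline of −0.90. Slipping should show as about −1.00.

Request:
arm_command(
  rows=[0,0,0,0,0.05,0,-1,0,0,0,0,0.1,0,-1],
)

```text
time: 18.9
tcp_pos: [0.4885, -0.0953, 0.1916]
tool_rot: [-1.435, 0.739, -0.742]
contact_force: [-0.6, -0.0, -1.5]
grip_width: 0.239
```

```bash
python3 s.py
```

```text
t 18.9 tcp [ 0.4885 -0.0953  0.1916] F [-0.6 -0.  -1.5] M [-0.148  0.155  0.11 ] eff6 -0.901 q6 -0.973 yaw 0.62 tilt [0.0044 0.004 ] g 0.239
```

Request:
arm_command(
  rows=[0,0,0,0,0.05,0,-1,0,0,0,0,0.1,0,-1],
)

```text
time: 19.1
tcp_pos: [0.4884, -0.0953, 0.1916]
tool_rot: [-1.388, 0.859, -0.862]
contact_force: [-0.2, 0.2, -1.5]
grip_width: 0.243
```

```bash
python3 s.py
```

```text
t 19.1 tcp [ 0.4884 -0.0953  0.1916] F [-0.2  0.2 -1.5] M [-0.121  0.174  0.077] eff6 -0.901 q6 -0.816 yaw 0.463 tilt [0.0042 0.0038] g 0.243
```

Still running free at 1.57 rad.

Request:
arm_command(
  rows=[0,0,0,0,0.05,0,-1,0,0,0,0,0.1,0,-1],
)

```text
time: 19.3
tcp_pos: [0.4883, -0.0953, 0.1915]
tool_rot: [-1.333, 0.979, -0.981]
contact_force: [-0.5, 0.1, -2.3]
grip_width: 0.242
```

```bash
python3 s.py
```

```text
t 19.3 tcp [ 0.4883 -0.0953  0.1915] F [-0.5  0.1 -2.3] M [-0.092  0.126  0.146] eff6 -0.901 q6 -0.659 yaw 0.306 tilt [0.0039 0.0038] g 0.242
```

Request:
arm_command(
  rows=[0,0,0,0,0.05,0,-1,0,0,0,0,0.1,0,-1],
)

```text
time: 19.5
tcp_pos: [0.4882, -0.0953, 0.1916]
tool_rot: [-1.271, 1.097, -1.098]
contact_force: [-0.4, -0.2, -1.8]
grip_width: 0.236
```

```bash
python3 s.py
```

```text
t 19.5 tcp [ 0.4882 -0.0953  0.1916] F [-0.4 -0.2 -1.8] M [-0.13   0.168  0.125] eff6 -0.901 q6 -0.501 yaw 0.149 tilt [0.0036 0.0037] g 0.236
```

Request:
arm_command(
  rows=[0,0,0,0,0.05,0,-1,0,0,0,0,0.1,0,-1],
)

```text
time: 19.7
tcp_pos: [0.4881, -0.0953, 0.1915]
tool_rot: [-1.2, 1.214, -1.214]
contact_force: [-0.4, 0.6, -1.7]
grip_width: 0.241
```

```bash
python3 s.py
```

```text
t 19.7 tcp [ 0.4881 -0.0953  0.1915] F [-0.4  0.6 -1.7] M [-0.09   0.141  0.141] eff6 -0.901 q6 -0.344 yaw -0.008 tilt [0.0032 0.0037] g 0.241
```

Request:
arm_command(
  rows=[0,0,0,0,0.05,0,-1,0,0,0,0,0.1,0,-1],
)

```text
time: 19.9
tcp_pos: [0.488, -0.0952, 0.1915]
tool_rot: [-1.122, 1.329, -1.328]
contact_force: [0.4, 0.0, -2.7]
grip_width: 0.241
```

```bash
python3 s.py
```

```text
t 19.9 tcp [ 0.488  -0.0952  0.1915] F [ 0.4  0.  -2.7] M [0.003 0.166 0.214] eff6 -0.799 q6 -0.187 yaw -0.165 tilt [0.003  0.0037] g 0.241
```

The effort shifted by exactly 0.10 N m and Mz rose to 0.21, so the ratchet has probably started to slip. I'll take one small step to confirm.

Request:
arm_command(
  rows=[0,0,0,0,0.05,0,-1],
)

```text
time: 20.0
tcp_pos: [0.488, -0.0952, 0.1916]
tool_rot: [-1.08, 1.386, -1.384]
contact_force: [0.1, -0.4, -1.4]
grip_width: 0.239
```

```bash
python3 s.py
```

```text
t 20.0 tcp [ 0.488  -0.0952  0.1916] F [ 0.1 -0.4 -1.4] M [-0.028  0.071  0.201] eff6 -0.803 q6 -0.109 yaw -0.243 tilt [0.0029 0.0036] g 0.239
```

Request:
arm_command(
  rows=[0,0,0,0,0.03,0,-1],
)

```text
time: 20.1
tcp_pos: [0.4879, -0.0952, 0.1915]
tool_rot: [-1.054, 1.419, -1.417]
contact_force: [0.3, -0.4, -2.6]
grip_width: 0.243
```

```bash
python3 s.py
```

```text
t 20.1 tcp [ 0.4879 -0.0952  0.1915] F [ 0.3 -0.4 -2.6] M [-0.07   0.104  0.261] eff6 -0.105 q6 -0.062 yaw -0.289 tilt [0.0027 0.0036] g 0.243
```

The torque has levelled off (Mz about 0.20–0.26, effort step unchanged) with at most about 0.3 rad of the slip used. I stop here, hold briefly, let go and rise straight up.

Request:
arm_command(
  rows=[0,0,0,0,0,0,-1,0,0,0,0,0,0,-1,0,0,0,0,0,0,-0.2,0,0,0,0,0,0,0.3,0,0,0,0,0,0,1,0,0,0,0,0,0,1,0,0,0,0,0,0,1],
)

```text
time: 20.8
tcp_pos: [0.488, -0.0953, 0.1917]
tool_rot: [-1.053, 1.419, -1.417]
contact_force: [-0.5, -0.1, 1.3]
grip_width: 0.998
```

Request:
arm_command(
  rows=[0,-0.1,0,0,0,0,1,0,-0.25,0,0,0,0,1,0,-0.4,0,0,0,0,1,0,-0.5,0,0,0,0,1,0,-0.5,0,0,0,0,1,0,-0.5,0,0,0,0,1],
)

```text
time: 21.4
tcp_pos: [0.4875, -0.0955, 0.2913]
tool_rot: [-1.054, 1.419, -1.417]
contact_force: [-0.3, 0.1, -0.1]
grip_width: 0.999
```

```bash
python3 s.py; python3 - <<'E'
from h import *
for c in('side','wrist','top'):
  snapshot(c)
  for q in('nest','pillar','spindle','ratchet_top','vial','cork','beaker'): print(c,q,[(np.round(d['position'],4).tolist(),round(d['p'],2)) for d in finder.spot_point(c,q)[:1]])
E
```

```text
t 21.4 tcp [ 0.4875 -0.0955  0.2913] F [-0.3  0.1 -0.1] M [-0.036 -0.005  0.03 ] eff6 -0.001 q6 -0.062 yaw -0.289 tilt [0.0029 0.0035] g 0.999
side nest [([0.4914, -0.0915, 0.0336], 0.84)]
side pillar [([0.4883, -0.0988, 0.0296], 0.43)]
side spindle []
side ratchet_top [([0.4895, -0.0962, 0.2192], 0.58)]
side vial []
side cork [([0.4896, -0.0952, 0.0525], 0.71)]
side beaker [([0.4111, -0.2797, 0.0018], 0.67)]
wrist nest [([0.4881, -0.089, 0.0297], 0.6)]
wrist pillar [([0.487, -0.0925, 0.0279], 0.56)]
wrist spindle []
wrist ratchet_top [([0.4888, -0.092, 0.221], 0.63)]
wrist vial []
wrist cork [([0.4893, -0.0917, 0.2222], 0.23)]
wrist beaker [([0.4072, -0.2772, 0.0013], 0.87)]
top nest [([0.4867, -0.0973, 0.0294], 0.79)]
top pillar []
top spindle []
top ratchet_top [([0.4854, -0.0924, 0.2223], 0.48)]
top vial [([0.5764, 0.2849, -0.0002], 0.37)]
top cork [([0.4835, 0.4258, 0.0047], 0.48)]
top beaker [([0.405, -0.2784, 0.0051], 0.63)]
```

```bash
python3 -c "
from bench import job; print(job.finish_job())"
```

```text
the job is handed in; nothing more can be done
None
```

The job is handed in at about 22 s of the 72 s allowed; no verdict is reported. The pillar stands in the nest, the carriage is home, and the spindle is clamped on the pillar with the gripper open and clear above the knob.

- **Pillar:** I gripped it once along each axis to centre it, then set it in the ring. It touched down at exactly the floor height, and the close picture showed it upright inside the ring.
- **Carriage:** I pushed it by the tab until the stop, where the force rose to 23 N. The finder then put the nest and the pillar within about 5 mm of the knob axis.
- **Ratchet:** I turned the knob clockwise about 2.3 rad in small steps. At about 2.1–2.2 rad the moment about the knob's axis rose from about 0.13 to 0.20–0.26 N m and stayed there. That fits the ratchet slipping on a pillar about 54 mm high, with at most about 0.3 of the 0.7 rad of slip used.

Last checks:
- **Confirmed:** the tool force was about zero after release, and the vial, cork and beaker were found where they were at the start, within a few millimetres.
- **Not confirmed:** the finder did not see the spindle in any picture, so the clamping force rests only on the torque readings. The side camera's "cork" at the gauge was a false report. The top camera found the cork in its place and missed the pillar.

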